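Start the service test on an appliance control panel

TASK

Start the service test of the control panel on the repair bench, pressing with the fingertips only: first switch the blue power unit on by pushing the red half of its rocker fully down, then push the yellow key fully in, then the blue key fully in, and last push the green start key fully in and keep it held: finish while your fingers are still holding it down. Do not press the red key, do not press any key before its turn, and leave every loose thing on the bench where it stands, without lifting or shoving it.

Things in the scene. Friction and masses are not known exactly. Their poses are not given: they have to be found in the camera images.
- rocker (a joint): Master rocker switch on top of the power unit: a V-shaped rocker 64 mm long, 30 mm wide, with one red half and one grey half. Value in rad (starts between 0 and 0.04): 0 = off (grey half level, red half sticking up at 17 degrees), 0.30 = on (red half level, grey half sticking up). Push the red half down; about 3 N at the press point; it stays where it is left (friction).
- rocker_press (a point): Point on the top face of the red half of the rocker, 21 mm from the pivot line and 11 mm from the red half's outer end. It moves with the rocker: about 76 mm above the bench when off, 70 mm when on.
- unit: Bench power unit, fixed: a blue box 160 mm (its x) by 120 mm (its y) by 60 mm high with the rocker in the middle of its top. Origin at the centre of its underside, on the bench. Its x axis runs along the rocker from the grey half to the red half; the pivot line runs along y over the origin, 70 mm above the bench.
- panel: Appliance control panel lying face up on the bench, fixed: a white slab 110 mm (its x) by 360 mm (its y) by 45 mm high; origin at the centre of its underside. Four round keys stand in a row along y, 60 mm apart, at x = -15 mm and y = -145, -85, -25 and 35 mm; which colour stands in which place varies. A dark display (raised 3 mm) lies behind the row (+x) and a fixed aluminium dial, 60 mm across, 61 mm high above the bench, at y = 135 mm.
- yellow (a joint): Yellow option key of the control panel: a round yellow cap 30 mm in diameter in a black collar (40 mm across). Push it straight down; it needs about 4 N and stays where it is left (no spring, locks in by friction). Value = how far it is pressed in m: 0 = fully out, 0.007 = fully in against its stop.
- yellow_top (a point): Centre of the top face of the yellow cap (moves down with it). 67 mm above the bench when out, 60 mm when fully in; the collar around it ends at 55 mm and the panel's face at 45 mm.
- blue (a joint): Blue option key of the control panel: a round blue cap 30 mm in diameter in a black collar (40 mm across). Push it straight down; it needs about 4 N and stays where it is left (no spring, locks in by friction). Value = how far it is pressed in m: 0 = fully out, 0.007 = fully in against its stop.
- blue_top (a point): Centre of the top face of the blue cap (moves down with it). 67 mm above the bench when out, 60 mm when fully in; the collar around it ends at 55 mm and the panel's face at 45 mm.
- red (a joint): Red option key of the control panel: a round red cap 30 mm in diameter in a black collar (40 mm across). Push it straight down; it needs about 4 N and stays where it is left (no spring, locks in by friction). Value = how far it is pressed in m: 0 = fully out, 0.007 = fully in against its stop.
- red_top (a point): Centre of the top face of the red cap (moves down with it). 67 mm above the bench when out, 60 mm when fully in; the collar around it ends at 55 mm and the panel's face at 45 mm.
- green (a joint): Green start key of the control panel: a round green cap 38 mm in diameter in a black collar (48 mm across), sprung: about 1.5 N starts it moving, 6 N pushes it fully in, and it comes back out when let go. Value = how far it is pressed in m: 0 = out, 0.007 = fully in against its stop.
- green_top (a point): Centre of the top face of the green cap (moves down with it). 67 mm above the bench when out, 60 mm when fully in; the collar around it ends at 55 mm and the panel's face at 45 mm.
- green_base: The green start key with its collar; origin on the key's axis at the panel's face, 45 mm above the bench; z up.
- screwdriver: Loose screwdriver with an orange handle, about 190 mm long, lying on the bench along its x axis (handle to -x), in front of the panel; origin under its middle, on the bench.
- mug: Loose blue ceramic mug, 76 mm across, 90 mm high, origin at its underside; handle to its +y.
- tape: Loose roll of yellow tape lying flat, 80 mm across, 24 mm high, behind the power unit; origin at its underside.
- pump: Loose grey drain pump, 72 mm across, 60 mm high, with a short black spout along its +x; behind the panel; origin at its underside.
- meter: Loose red multimeter lying flat, 160 mm (its x) by 80 by 36 mm, behind the panel; origin at its underside.
- jar: Loose amber jar with a steel lid, 60 mm across, 85 mm high, beside the power unit; origin at its underside.
- carton: Loose cardboard carton of spares, 100 x 90 x 60 mm high, left of the panel; origin at its underside.

How it is judged:
By the outcome, as a careful person would: the job done as asked, in the order asked, and still so for the second after the job is handed in, while the arm keeps its last pose, push and grip.
It also fails if it takes over 45 s, if anything falls off the work surface, if the arm or the gripper's body presses on something with over 40 N, if the wrist force passes 120 N, or if a joint passes its speed limit or range.

ROBOT

A 6-joint arm with a two-finger parallel gripper is mounted at the origin on the work surface. World frame = base frame: x ahead of the robot, y to its left, z up, the work surface at z = 0. Lengths are in m, angles in rad, forces in N, time in s.
With the tool pointing down it reaches from about 0.4 to 0.825 m from the base axis. Payload 7 kg.
Tool frame: the origin (TCP) lies on the centre line of the jaws, within the pads' length; the fingertips stand 22 mm ahead of it and the grasp point (between the pads) lies 3 mm ahead of it; z points along the fingers, y is the line along which they close (so a half turn about z gives the same grasp; the last joint's range is limited). The gripper opens to 88 mm and grips with 3 to 60 N. Pads are 19 mm wide; open, the fingers measure 130 mm over their backs; the gripper's body (78 mm by 193 mm) begins 47 mm behind the grasp point.
Start: joints at [-0.855, 0.359, 0.012, 0, -1.224, -0.288], TCP at [0.28, -0.614, 0.249] pointing down, gripper open.
Joint ranges: [-3.07, 3.07], [-1.43, 2.12], [-1.02, 1.25], [-3.03, 1.67], [-3.05, -0], [-3.03, 3.03]. Speed limits (rad/s): [2.39, 2.39, 3.01, 3.14, 3.14, 3.14].

INTERFACE

Orientations are given as [roll, pitch, yaw] about the fixed x, y, z axes, in that order (R = Rz(yaw) Ry(pitch) Rx(roll)).
In Python, from station import monitor, viewer, order gives the robot as it stands. The module is installed in compiled form; this text tells all that it offers.
- The arm moves only by the tool servo_tool, never from a script. Its argument "targets" is a list of rows, each an object with "angular": the turn, a rotation vector about the tool's x, y, z in degrees, a list of three; "xyz": the shift along the tool's x, y, z in cm, a list of three; "claw": the finger opening in cm, from 0 to 8.76. A call has 1 to 20 rows; each row shifts and turns the commanded pose from where the row before left it, along the tool's axes as they then stand; what a row does not reach is not made up. A row lasts 1/10 s, in which the tool goes at most 50 mm and 8.59 degrees, less where a joint would pass 70% of its speed; a pose out of reach is approached as far as the arm can. A call is refused whole if a number of a shift passes 5 or a number of a turn 8.59, either way. A call with a gripper value outside its range is refused whole. The fingers move at their own pace and stop on an object; "force" is the grip in N (left out, the last holds). Time passes only in rows, so rows that do not move let the fingers close. It gives the time, the measured TCP pose, the force, the opening and the grip force at its end, in the units of the state.
- monitor.get_state(): the state, without advancing time (a new reading comes with each control period).
- viewer.grab_frame(name): name is "side" or "top"; returns a dict with "color" (480x640x3 uint8, blue, green, red), "fovy" (degrees; the focal length in pixels is half the picture's height over the tangent of half this angle, whatever the lens; pixels are square), "cx", "cy" (the principal point, pixels), "R" (3x3) and "t" (3): a world point X has camera coordinates R X + t. Camera axes: x right, y down, z forward; pixel columns grow to the right and rows downward; lengths in m; the calibration is good to about 2 mm. A picture is of the moment at which its call begins. There is no depth.
- order.job_done(): hands the job in; it is judged then, once.
The state is a dict: "t": time; "q": joint angles; "qd": joint speeds; "joint_efforts": joint torques, N m; "eef_pos": TCP position; "ee_rot": TCP orientation; "force": force on the tool from outside, world axes, zero at the start; "moment": the same for the moment, N m; "width": finger opening in m; "gripper_force": force on a finger pad.
Only numpy, scipy, OpenCV 4.12 (cv2) and the standard library are available. Lean on these libraries where they do the work, as an engineer would, in place of code of your own. Each camera call takes 0.05 s, during which the arm holds its last target. There are 200 camera calls.

## Working session

There is one attempt and no reset: what is moved stays moved. The work goes in short steps, Python scripts to look and compute and a tool call to move; the robot and the scene stay as the last step left them, time stands still between calls to the robot, and variables do not carry over. Pictures are saved under pics/ and viewed, at most 10 in all, crops included, and the job is handed in when it is done.

Besides the shell and the picture viewer there is one more tool, called after "Request:" as a command line: name --argument value ..., lists and objects as JSON in quotes. servo_tool: Moves the arm, as the interface text tells. Its arguments: {"type":"object","properties":{"targets":{"type":"array"},"force":{"type":"number"}},"required":["targets"]}

```bash
mkdir -p pics
cat > h.py <<'E'
import numpy as np, cv2
from station import monitor, viewer, order
def grab(n,save=None):
    f=viewer.grab_frame(n)
    if save: cv2.imwrite('pics/'+save,f['color'])
    return f
def ray(f,u,v):
    k=240/np.tan(np.radians(f['fovy'])/2); R=np.array(f['R']);t=np.array(f['t'])
    return -R.T@t, R.T@np.array([(u-f['cx'])/k,(v-f['cy'])/k,1])
def onz(f,u,v,z):
    o,d=ray(f,u,v); return o+d*(z-o[2])/d[2]
def proj(f,X):
    k=240/np.tan(np.radians(f['fovy'])/2); c=np.array(f['R'])@np.array(X)+np.array(f['t'])
    return c[0]/c[2]*k+f['cx'],c[1]/c[2]*k+f['cy']
E
python3 - <<'E'
from h import *
for n in('top','side'):
    f=grab(n,n+'0.png'); print(n,f['fovy'],f['cx'],f['cy'],ray(f,320,240)[0])
print(monitor.get_state())
E
```

```text
top 53.14148874559618 320.5750345035809 241.69566355866652 [ 0.36503759 -0.00849057  1.36656282]
side 48.14670806209346 321.7383757591348 246.81232266918846 [0.29104541 0.75915631 0.92560958]
{'t': 0.1, 'q': array([-8.54908444e-01,  3.59350146e-01,  1.11698690e-02, -2.97370844e-04,
       -1.22406583e+00, -2.88082396e-01]), 'qd': array([ 0.00052202, -0.00209109,  0.00273163,  0.00356732,  0.00018336,
        0.00030904]), 'joint_efforts': array([-1.49758263e-03, -5.84161806e+01,  2.93752903e+01,  7.01555595e+00,
        1.01525339e-02, -1.99050487e-05]), 'eef_pos': array([ 0.27985226, -0.61383451,  0.24770422]), 'ee_rot': array([ 3.14012319e+00, -1.43898935e-04, -2.71388832e+00]), 'force': array([-0.30967141, -0.27588383, -0.2420143 ]), 'moment': array([-0.07057334,  0.04804019,  0.03578657]), 'gripper_force': 0.0, 'width': 0.08770439572836258}
```

View pics/top0.png

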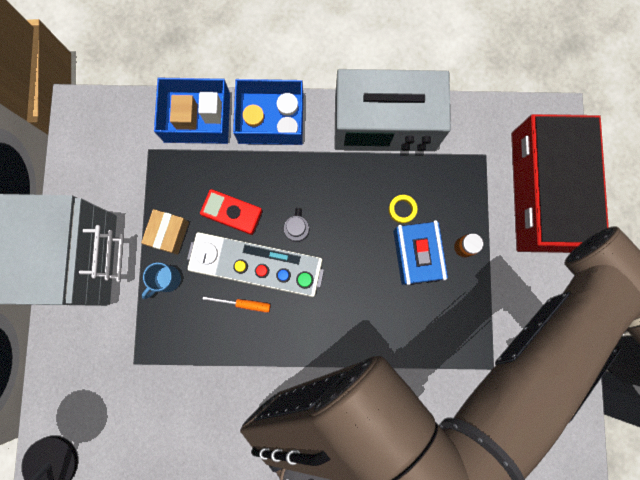

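View pics/side0.png

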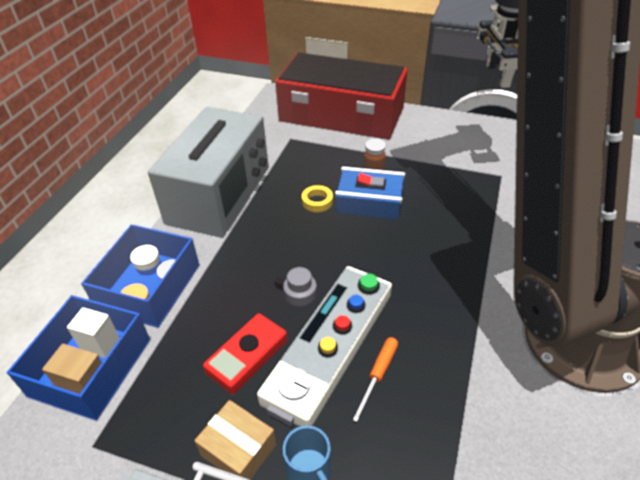

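The top view shows the keys from left to right: yellow (240,267), red (262,270), blue (283,275) and green (305,280). The rocker's red half is at (422,244) and its grey half at (424,258). The side view shows the same layout unobstructed, with the rocker at (371,181), and yellow (328,345), blue (356,302) and green (369,283).

```bash
cat > m.py <<'E'
from h import *
seeds={'yellow':((240,267),(328,345),.067),'red':((262,270),(342,324),.067),'blue':((283,275),(356,302),.067),'green':((305,280),(369,283),.067),'rock':((422,244),(364,180),.075)}
F=[grab('top'),grab('side')]
def blob(f,s):
    hsv=cv2.cvtColor(f['color'],cv2.COLOR_BGR2HSV).astype(int); h0=hsv[s[1],s[0]]
    dh=abs(hsv[...,0]-h0[0]); dh=np.minimum(dh,180-dh)
    m=((dh<9)&(hsv[...,1]>110)&(hsv[...,2]>h0[2]*.75)).astype(np.uint8)
    n,l,st,c=cv2.connectedComponentsWithStats(m,connectivity=4); i=l[s[1],s[0]]
    return c[i],st[i]
for k,(a,b,z) in seeds.items():
    r=[]
    for f,s in zip(F,(a,b)):
        c,st=blob(f,s); P=onz(f,*c,z); r.append((P,ray(f,*c))); print(k,c.round(1),st,P[:2].round(4))
    (o1,d1),(o2,d2)=r[0][1],r[1][1]
    s=np.linalg.lstsq(np.c_[d1,-d2],o2-o1,rcond=None)[0]; print('   tri',((o1+s[0]*d1+o2+s[1]*d2)/2).round(4),'gap',np.linalg.norm(o1+s[0]*d1-o2-s[1]*d2).round(4))
top=F[0]['color'][215:295,385:455]; sd=F[1]['color'][155:225,325:415]
cv2.imwrite('pics/c.png',np.hstack([cv2.resize(top,(350,400),interpolation=2),cv2.resize(sd,(450,400),interpolation=2)]))
E
python3 m.py
```

```text
yellow [239.5 265.6] [235 261  10  10  87] [0.484  0.2042]
yellow [327.5 343.9] [320 338  16  13 165] [0.4786 0.2091]
   tri [0.4824 0.2049 0.0601] gap 0.0046
red [261.  270.1] [256 265  11  11  91] [0.4726 0.1456]
red [342.  321.2] [335 316  15  12 141] [0.4675 0.15  ]
   tri [0.4709 0.146  0.0611] gap 0.0043
blue [282.6 274.7] [278 270  10  10  84] [0.4611 0.0868]
blue [355.7 299.9] [349 295  14  11 121] [0.4563 0.0906]
   tri [0.4594 0.0868 0.062 ] gap 0.0042
green [304.2 279.2] [298 273  13  13 135] [0.4498 0.0281]
green [368.7 280.2] [361 274  17  13 167] [0.4447 0.0315]
   tri [0.4478 0.0279 0.0625] gap 0.0046
rock [421.9 245.3] [416 239  12  13 134] [ 0.5463 -0.2904]
rock [364.4 178.5] [358 174  14  10  99] [ 0.5398 -0.2856]
   tri [ 0.5442 -0.2919  0.0699] gap 0.0057
```

View pics/c.png

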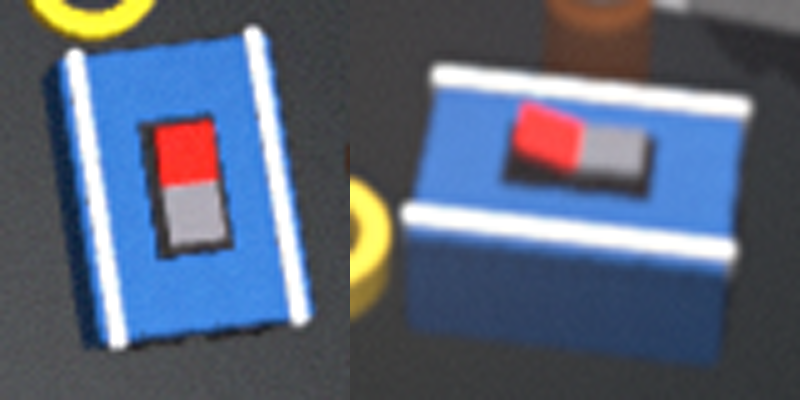

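The crop confirms the red half is up, towards +x, with white rails along both sides of the unit. Unit yaw is about 8.6° and panel yaw about -11°. The two cameras disagree by about 5 mm, so I'll use their mean: press point ≈ (0.548, -0.287).

Request:
servo_tool --targets '[{"angular": [0,0,8],"xyz": [0,0,0],"claw": 0},{"angular": [0,0,8],"xyz": [0,0,0],"claw": 0},{"angular": [0,0,0],"xyz": [-2.85,2.6,0],"claw": 0},{"angular": [0,0,0],"xyz": [-2.85,2.6,0],"claw": 0},{"angular": [0,0,0],"xyz": [-2.85,2.6,0],"claw": 0},{"angular": [0,0,0],"xyz": [-2.85,2.6,0],"claw": 0},{"angular": [0,0,0],"xyz": [-2.85,2.6,0],"claw": 0},{"angular": [0,0,0],"xyz": [-2.85,2.6,0],"claw": 0},{"angular": [0,0,0],"xyz": [-2.85,2.6,0],"claw": 0},{"angular": [0,0,0],"xyz": [-2.85,2.6,0],"claw": 0},{"angular": [0,0,0],"xyz": [-2.85,2.6,0],"claw": 0},{"angular": [0,0,0],"xyz": [-2.85,2.6,0],"claw": 0},{"angular": [0,0,0],"xyz": [-2.85,2.6,0],"claw": 0},{"angular": [0,0,0],"xyz": [0,0,3],"claw": 0},{"angular": [0,0,0],"xyz": [0,0,3],"claw": 0},{"angular": [0,0,0],"xyz": [0,0,3],"claw": 0},{"angular": [0,0,0],"xyz": [0,0,0],"claw": 0},{"angular": [0,0,0],"xyz": [0,0,0],"claw": 0}]'

```text
t: 2.0
eef_pos: [0.5478, -0.2851, 0.1589]
ee_rot: [-3.141, -0.001, -2.993]
force: [0.2, -0.6, 0.5]
width: 0.0004
gripper_force: 0.0
```

```bash
cat > s.py <<'E'
from h import *
import sys
s=monitor.get_state();p=s['eef_pos'];y=s['ee_rot'][2]
print(s['t'],p.round(4),s['ee_rot'].round(3),s['force'].round(1),s['width'])
if len(sys.argv)>2:
    d=np.array([float(sys.argv[1]),float(sys.argv[2])])-p[:2]
    print('tool dx dy cm',100*(d@[np.cos(y),np.sin(y)]),100*(d@[np.sin(y),-np.cos(y)]))
E
python3 s.py .548 -.287
python3 - <<'E'
from h import *
fs=[grab(n) for n in('top','side')]
p=monitor.get_state()['eef_pos']-[0,0,.022]
cs=[]
for f in fs:
    u,v=map(int,proj(f,p)); print(u,v); im=f['color'].copy(); cv2.circle(im,(u,v),1,(0,255,0),-1)
    c=im[max(v-50,0):v+50,max(u-50,0):u+50]; cs.append(cv2.resize(c,(400,400),interpolation=2))
cv2.imwrite('pics/d.png',np.hstack(cs))
E
```

```text
2.0 [ 0.5478 -0.2851  0.1589] [-3.141e+00 -1.000e-03 -2.993e+00] [ 0.2 -0.6  0.5] 0.00035255292332619145
tool dx dy cm 0.005370768793534236 -0.18965920551591006
425 240
361 157
```

View pics/d.png

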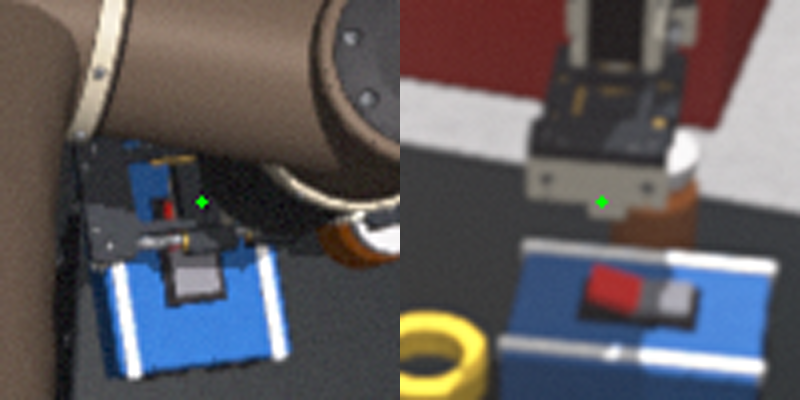

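The side crop shows the fingertips at about (607,212), 1–3 px from where they were predicted (601,202). That offset fits the side camera reading x a few mm low, so I'll weight towards the top camera: press point (0.5505, -0.289). Now descending.

Request:
servo_tool --targets '[{"angular": [0,0,0],"xyz": [-0.2,-0.42,2],"claw": 0},{"angular": [0,0,0],"xyz": [0,0,2],"claw": 0},{"angular": [0,0,0],"xyz": [0,0,1],"claw": 0},{"angular": [0,0,0],"xyz": [0,0,0.5],"claw": 0},{"angular": [0,0,0],"xyz": [0,0,0.2],"claw": 0},{"angular": [0,0,0],"xyz": [0,0,0.2],"claw": 0},{"angular": [0,0,0],"xyz": [0,0,0.2],"claw": 0},{"angular": [0,0,0],"xyz": [0,0,0.2],"claw": 0},{"angular": [0,0,0],"xyz": [0,0,0.2],"claw": 0},{"angular": [0,0,0],"xyz": [0,0,0.2],"claw": 0},{"angular": [0,0,0],"xyz": [0,0,0],"claw": 0},{"angular": [0,0,0],"xyz": [0,0,0],"claw": 0}]'

```text
t: 3.3
eef_pos: [0.551, -0.2889, 0.0923]
ee_rot: [-3.141, 0.001, -2.993]
force: [1.8, 0.6, 5.0]
width: 0.0007
gripper_force: 3.1
```

Request:
servo_tool --targets '[{"angular": [0,0,0],"xyz": [0,0,0.1],"claw": 0},{"angular": [0,0,0],"xyz": [0,0,0.1],"claw": 0},{"angular": [0,0,0],"xyz": [0,0,0],"claw": 0},{"angular": [0,0,0],"xyz": [0,0,0],"claw": 0}]'

```text
t: 3.7
eef_pos: [0.551, -0.289, 0.0921]
ee_rot: [-3.14, 0.002, -2.992]
force: [-3.1, 3.5, 20.4]
width: 0.0003
gripper_force: 10.0
```

Force jumped to 20 N at 70 mm, so the rocker is at its stop. Lifting and moving over the yellow key.

Request:
servo_tool --targets '[{"angular": [0,0,0],"xyz": [0,0,-2],"claw": 0},{"angular": [0,0,0],"xyz": [0,0,-4],"claw": 0},{"angular": [0,0,0],"xyz": [-0.05,3.1,0],"claw": 0},{"angular": [0,0,0],"xyz": [-0.05,3.1,0],"claw": 0},{"angular": [0,0,0],"xyz": [-0.05,3.1,0],"claw": 0},{"angular": [0,0,0],"xyz": [-0.05,3.1,0],"claw": 0},{"angular": [0,0,0],"xyz": [-0.05,3.1,0],"claw": 0},{"angular": [0,0,0],"xyz": [-0.05,3.1,0],"claw": 0},{"angular": [0,0,0],"xyz": [-0.05,3.1,0],"claw": 0},{"angular": [0,0,0],"xyz": [-0.05,3.1,0],"claw": 0},{"angular": [0,0,0],"xyz": [-0.05,3.1,0],"claw": 0},{"angular": [0,0,0],"xyz": [-0.05,3.1,0],"claw": 0},{"angular": [0,0,0],"xyz": [-0.05,3.1,0],"claw": 0},{"angular": [0,0,0],"xyz": [-0.05,3.1,0],"claw": 0},{"angular": [0,0,0],"xyz": [0,3.1,0],"claw": 0},{"angular": [0,0,0],"xyz": [0,3.1,0],"claw": 0},{"angular": [0,0,0],"xyz": [0,3.1,0],"claw": 0},{"angular": [0,0,0],"xyz": [0,3.1,0],"claw": 0},{"angular": [0,0,0],"xyz": [0,0,0],"claw": 0},{"angular": [0,0,0],"xyz": [0,0,0],"claw": 0}]'

```text
t: 5.7
eef_pos: [0.482, 0.2027, 0.1489]
ee_rot: [-3.141, -0.002, -2.992]
force: [-0.9, -0.3, 1.0]
width: 0.0008
gripper_force: 0.0
```

```bash
python3 s.py .483 .2052
python3 - <<'E'
from h import *
fs=[grab(n) for n in('top','side')]
p=monitor.get_state()['eef_pos']-[0,0,.022]
cs=[]
for f in fs:
    u,v=map(int,proj(f,p)); print(proj(f,p)); im=f['color'].copy(); im[v,u]=(0,255,0)
    c=im[max(v-50,0):v+50,max(u-50,0):u+50]; cs.append(cv2.resize(c,(400,400),interpolation=0))
r=fs[1]['color'][155:225,325:415];cs[0]=cv2.resize(r,(400,400))
cv2.imwrite('pics/e.png',np.hstack(cs))
E
```

```text
5.7 [0.482  0.2027 0.1489] [-3.141e+00 -2.000e-03 -2.992e+00] [-0.9 -0.3  1. ] 0.0007839826856574889
tool dx dy cm -0.13079779480305634 0.228668233110114
(np.float64(236.68921538300754), np.float64(264.0210811763333))
(np.float64(326.3077879625622), np.float64(321.48524641931635))
```

View pics/e.png

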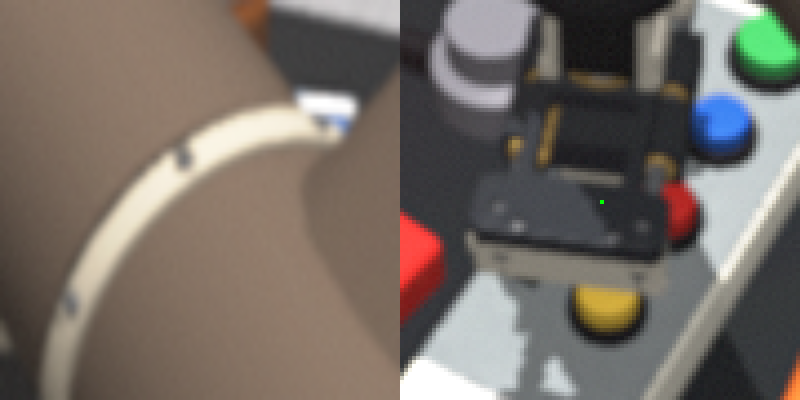

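The top view is blocked by the arm. In the side view the gripper body hides the fingertips above the yellow key at (607,305 in the crop). It also accounts for the earlier offset, so I'm going back to the plain two-camera mean: yellow (0.482, 0.206).

Request:
servo_tool --targets '[{"angular": [0,0,0],"xyz": [-0.05,0.33,2],"claw": 0},{"angular": [0,0,0],"xyz": [0,0,2],"claw": 0},{"angular": [0,0,0],"xyz": [0,0,1],"claw": 0},{"angular": [0,0,0],"xyz": [0,0,0.5],"claw": 0},{"angular": [0,0,0],"xyz": [0,0,0.2],"claw": 0},{"angular": [0,0,0],"xyz": [0,0,0.2],"claw": 0},{"angular": [0,0,0],"xyz": [0,0,0.2],"claw": 0},{"angular": [0,0,0],"xyz": [0,0,0.2],"claw": 0},{"angular": [0,0,0],"xyz": [0,0,0.2],"claw": 0},{"angular": [0,0,0],"xyz": [0,0,0.2],"claw": 0},{"angular": [0,0,0],"xyz": [0,0,0.1],"claw": 0},{"angular": [0,0,0],"xyz": [0,0,0],"claw": 0},{"angular": [0,0,0],"xyz": [0,0,0],"claw": 0}]'

```text
t: 7.1
eef_pos: [0.4833, 0.2062, 0.0821]
ee_rot: [3.141, 0.001, -2.993]
force: [-0.0, -0.6, 7.9]
width: 0.0006
gripper_force: 3.7
```

Request:
servo_tool --targets '[{"angular": [0,0,0],"xyz": [0,0,0.1],"claw": 0},{"angular": [0,0,0],"xyz": [0,0,0.1],"claw": 0},{"angular": [0,0,0],"xyz": [0,0,0],"claw": 0},{"angular": [0,0,0],"xyz": [0,0,0],"claw": 0}]'

```text
t: 7.5
eef_pos: [0.4834, 0.2063, 0.0817]
ee_rot: [3.141, 0.002, -2.992]
force: [-7.5, -3.1, 24.4]
width: 0.0005
gripper_force: 12.3
```

The yellow key is at its stop (60 mm, 24 N). Next is blue: dx +4.1, dy -11.3 cm.

Request:
servo_tool --targets '[{"angular": [0,0,0],"xyz": [0,0,-1.5],"claw": 0},{"angular": [0,0,0],"xyz": [0,0,-3],"claw": 0},{"angular": [0,0,0],"xyz": [1,-2.8,0],"claw": 0},{"angular": [0,0,0],"xyz": [1,-2.8,0],"claw": 0},{"angular": [0,0,0],"xyz": [1,-2.8,0],"claw": 0},{"angular": [0,0,0],"xyz": [1.1,-2.9,0],"claw": 0},{"angular": [0,0,0],"xyz": [0,0,0],"claw": 0},{"angular": [0,0,0],"xyz": [0,0,0],"claw": 0}]'

```text
t: 8.3
eef_pos: [0.4589, 0.0877, 0.1245]
ee_rot: [3.141, 0.0, -2.994]
force: [-0.3, 0.2, -0.4]
width: 0.0003
gripper_force: 0.0
```

```bash
python3 s.py .4593 .088
```

```text
8.3 [0.4589 0.0877 0.1245] [ 3.141  0.    -2.994] [-0.3  0.2 -0.4] 0.0002624399381658793
tool dx dy cm -0.04202849337219561 0.020490415630291182
```

Tip is at 0.1025. Descending onto blue.

Request:
servo_tool --targets '[{"angular": [0,0,0],"xyz": [0,0,2],"claw": 0},{"angular": [0,0,0],"xyz": [0,0,1],"claw": 0},{"angular": [0,0,0],"xyz": [0,0,0.2],"claw": 0},{"angular": [0,0,0],"xyz": [0,0,0.2],"claw": 0},{"angular": [0,0,0],"xyz": [0,0,0.2],"claw": 0},{"angular": [0,0,0],"xyz": [0,0,0.2],"claw": 0},{"angular": [0,0,0],"xyz": [0,0,0.2],"claw": 0},{"angular": [0,0,0],"xyz": [0,0,0.2],"claw": 0},{"angular": [0,0,0],"xyz": [0,0,0.2],"claw": 0},{"angular": [0,0,0],"xyz": [0,0,0.1],"claw": 0},{"angular": [0,0,0],"xyz": [0,0,0],"claw": 0},{"angular": [0,0,0],"xyz": [0,0,0],"claw": 0}]'

```text
t: 9.5
eef_pos: [0.4596, 0.0885, 0.0816]
ee_rot: [3.141, 0.002, -2.992]
force: [-11.5, 2.5, 28.9]
width: 0.0006
gripper_force: 14.5
```

Blue is at its stop. Now green: dx +2.0, dy -5.7 cm.

Request:
servo_tool --targets '[{"angular": [0,0,0],"xyz": [0,0,-1.5],"claw": 0},{"angular": [0,0,0],"xyz": [0,0,-3],"claw": 0},{"angular": [0,0,0],"xyz": [1,-2.8,0],"claw": 0},{"angular": [0,0,0],"xyz": [1,-2.8,0],"claw": 0},{"angular": [0,0,0],"xyz": [0,0,0],"claw": 0},{"angular": [0,0,0],"xyz": [0,0,0],"claw": 0}]'

```text
t: 10.1
eef_pos: [0.4475, 0.0292, 0.1246]
ee_rot: [-3.142, 0.0, -2.994]
force: [1.4, 0.7, 0.1]
width: 0.0005
gripper_force: 0.0
```

```bash
python3 s.py .448 .0295; python3 -c "
from h import *
f=grab('side'); cv2.imwrite('pics/f.png',cv2.resize(f['color'][150:400,230:430],(480,600)))"
```

```text
10.1 [0.4475 0.0292 0.1246] [-3.142  0.    -2.994] [1.4 0.7 0.1] 0.0005189981305471037
tool dx dy cm -0.05456724192960499 0.018113586262691852
```

View pics/f.png

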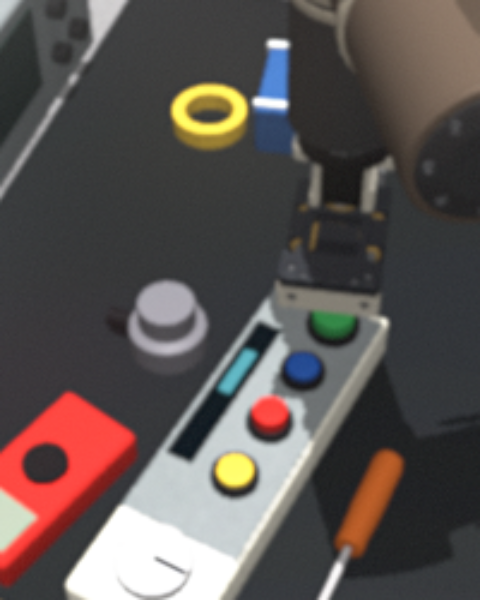

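In the crop, yellow (235,472) and blue (303,368) are down and red (270,416) is still up. Nothing loose has moved. Pressing green.

Request:
servo_tool --targets '[{"angular": [0,0,0],"xyz": [0,0,2],"claw": 0},{"angular": [0,0,0],"xyz": [0,0,1],"claw": 0},{"angular": [0,0,0],"xyz": [0,0,0.2],"claw": 0},{"angular": [0,0,0],"xyz": [0,0,0.2],"claw": 0},{"angular": [0,0,0],"xyz": [0,0,0.2],"claw": 0},{"angular": [0,0,0],"xyz": [0,0,0.2],"claw": 0},{"angular": [0,0,0],"xyz": [0,0,0.2],"claw": 0},{"angular": [0,0,0],"xyz": [0,0,0.2],"claw": 0},{"angular": [0,0,0],"xyz": [0,0,0.2],"claw": 0},{"angular": [0,0,0],"xyz": [0,0,0.1],"claw": 0},{"angular": [0,0,0],"xyz": [0,0,0],"claw": 0},{"angular": [0,0,0],"xyz": [0,0,0],"claw": 0},{"angular": [0,0,0],"xyz": [0,0,0],"claw": 0},{"angular": [0,0,0],"xyz": [0,0,0],"claw": 0}]'

```text
t: 11.55
eef_pos: [0.4481, 0.0301, 0.0818]
ee_rot: [3.141, 0.002, -2.992]
force: [-12.3, 2.8, 33.3]
width: 0.0003
gripper_force: 16.4
```

```bash
python3 -c "
from h import *
print(monitor.get_state()['force'],order.job_done())"
```

```text
the job is handed in; nothing more can be done
[-12.33036771   2.81531797  33.25069948] None
```

I handed the job in at about 11.6 s: the rocker is on, yellow and blue are fully in, and green is held down at about 33 N. I confirmed the rocker and green by the force rise at their stop heights, not by a picture.

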